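# Lift the labelled slide from the drying rack and present its label

## Task

Swing the bench magnifier aside (its arm has a black knob to take it by) until no part of the lens overhangs the blue drying rack. Then find the slide that has a white frosted end with a notched corner and lift it out by its clear glass part, without the fingers touching the frosted end. Finish while still holding it still, at least 15 cm above the worktop, tipped over by half a right angle or more so that the face with the yellow label looks upward; leave the magnifier aside and the blank slide, the beaker and the dropper bottle where they are.

Things in the scene. Friction and masses are not known exactly. Their poses are not given: they have to be found in the camera images.
- mag_stand: bench magnifier's fixed stand: round dark foot of 92 mm diameter, 20 mm high, steel post of 18 mm diameter, all 157 mm high with the arm's hub. Origin: centre of the foot's underside on the worktop. Its z axis is up.
- magnifier_arm (a joint): angle of the level arm about the post, rad: 0 = along the stand's +y, growing counter-clockwise from above (1.57: along its -x). Stops at 0 and 2.2. Starts at 0.55 to 0.7, lens over the rack; cleared by growing (0.8 more is enough; at the lower stop it is only barely clear). Friction about 1 N at the knob; stays where left.
- magnifier_hinge (a point): point on the upright hinge axis of the arm, at the arm's height, 141 mm above the worktop
- magnifier_handle (a point): grip point of the upright round black knob on the arm (18 mm diameter, its top 185 mm and the arm's top face 146 mm above the worktop; this point lies on its axis at 172 mm). It is 140 mm from the hinge axis, between hinge and lens, and moves with the arm. Can be pinched from above.
- lens_center (a point): centre of the round magnifier lens at the end of the arm, 205 mm from the hinge axis, 141 mm above the worktop; the white lens ring is 102 mm in outer diameter and 12 mm thick
- rack: blue plastic drying rack, fixed, 96 x 86 mm, floor plate 8 mm thick. Two slots along its x at y = +28 and -28 mm, one slide upright on a long edge in each, with about 1 mm play. The slot walls stand only at the slides' ends (over 26 mm from the middle in x), 24 mm above the worktop. Origin: centre of the underside on the worktop, z up.
- slide: wanted slide, 76 x 8 x 50 mm (x, y, z), about 90 g: clear pale green glass from x = -38 to +14 mm, white frosted end from +14 to +38. Stands in either slot, turned any way. Origin: middle of its lower long edge, at the start 8 mm above the worktop (upper edge 58). +x to the frosted end, +y out of the label face, +z to the upper edge. Facing the label, notch up, the notch is at the upper left.
- frosted_end: white frosted end of the slide, part of it (its origin and axes are those of slide): x = +14 to +38 mm, full 8 mm thick, with a 9 x 9 mm notch cut from its upper outer corner; on its +y face a yellow label, 18 x 34 mm, with black bars. Fingers must not touch it.
- blank_slide: plain pale green see-through glass slide 76 x 8 x 50 mm with neither frosted end nor notch, standing in the other slot, 56 mm from the wanted one centre to centre, same origin and axes. To be left alone.
- beaker: small empty glass beaker, 56 x 63 x 69 mm, a bystander; origin: centre of its underside
- dropper_bottle: brown dropper bottle, 33 x 34 x 102 mm, a bystander; origin: centre of its underside
There are look-alikes about, which are no part of the job. What is shaped like the slide but brown, orange or purple is not meant.

How it is judged:
By the outcome, as a careful person would: the job done as asked, in the order asked, and still so for the second after the job is handed in, while the arm keeps its last pose, push and grip.
It also fails if it takes over 48 s, if anything falls off the work surface, if the arm or the gripper's body presses on something with over 40 N, if the wrist force passes 120 N, or if a joint passes its speed limit or range.

## Robot

A 6-joint arm with a two-finger parallel gripper is mounted at the origin on a cart in front of the work surface, level with it; the furniture and walls round the work are solid. World frame = base frame: x ahead of the robot, y to its left, z up, the work surface at z = 0. Lengths are in mm, angles in degrees, forces in N, time in s.
With the tool pointing down it reaches from about 425 to 925 mm from the base axis. Payload 12.5 kg.
Tool frame: the origin (TCP) lies at the very end of the fingers, on their centre line; the grasp point (between the pads) lies 19 mm behind it; z points along the fingers, y is the direction in which the jaws open and shut (so a half turn about z gives the same grasp; the last joint's range is limited). The gripper opens to 85 mm and grips with 20 to 120 N. Pads are 22 mm wide; open, the fingers measure 114 mm over their backs; the gripper's body (76 mm by 85 mm) begins 54 mm behind the grasp point. The pads swing forward as they close: fully open they stand 13 mm farther back than shut.
Start: joints at [66.944, 28.126, 89.318, -0, 62.55, -6.05], TCP at [182.771, 597.695, 231.327] pointing down, gripper open.
Joint ranges: [-177.58, 177.58], [-47.91, 125.51], [2.72, 160], [-65.01, 245.01], [3.68, 167.84], [-153.87, 153.87]. Speed limits (degrees/s): [127.2, 127.2, 159.86, 180, 180, 180].

## Interface

Orientations are given as [roll, pitch, yaw] about the fixed x, y, z axes, in that order (R = Rz(yaw) Ry(pitch) Rx(roll)).
In Python, from workcell import env gives the robot as it stands. The module is installed in compiled form; this text tells all that it offers.
- The arm moves only by the tool carry_out, never from a script. Its argument "steps" is a list of rows, each a list of 7 numbers: the closure, from 0 (fully open) to 1 (shut), then the shift along the tool's x, y, z in mm, then the turn, a rotation vector about the tool's x, y, z in rad. In form: [[fingers, tx, ty, tz, wx, wy, wz], ...]. A call has 1 to 20 rows; each row shifts and turns the pose as measured when the row begins, along the tool's axes as they then stand; what a row does not reach is not made up. A row lasts 1/8 s, in which the tool goes at most 62.5 mm and 10.7 degrees, less where a joint would pass 70% of its speed; a pose out of reach is approached as far as the arm can. A call is refused whole if a number of a shift passes 62.5 or a number of a turn 0.188, either way. A call with a gripper value outside its range is refused whole. The fingers move at their own pace and stop on an object; "squeeze" is the grip in N (left out, the last holds). Time passes only in rows, so rows that do not move let the fingers close. It gives the time, the measured TCP pose, the force and the opening at its end, in the units of the state.
- env.get_state(): the state, without advancing time (a new reading comes with each control period).
- env.capture(name): name is "scene" or "top" or "wrist"; returns a dict with "img" (480x640x3 uint8, red, green, blue), "K" (3x3 intrinsics, pixels), "R" (3x3) and "t" (3): a world point X has camera coordinates R X + t; the wrist camera has in their place "tool_from_camera" (4x4, takes a point from camera to tool coordinates, whose origin is the TCP and whose axes are the flange's). Camera axes: x right, y down, z forward; pixel columns grow to the right and rows downward; lengths in mm; the calibration is good to about 2 mm. The wrist camera is an equidistant fisheye: a pixel r from the principal point sees the ray r / f radians off the axis. A picture is of the moment at which its call begins: read the wrist's pose just before it. There is no depth.
- env.finish_job(): hands the job in, once; it reports no verdict.
The state is a dict: "time": time; "joint_positions": joint angles; "joint_velocities": joint speeds; "joint_efforts": joint torques, N m; "ee_pos": TCP position; "tcp_rot": TCP orientation; "wrist_force": force on the tool from outside, world axes, zero at the start; "moment": the same for the moment, N m; "gripper_width": opening from 0.0 (shut) to 1.0 (fully open).
Only numpy, scipy, OpenCV 4.12 (cv2) and the standard library are available. Lean on these libraries where they do the work, as an engineer would, in place of code of your own. Each camera call takes 0.05 s, during which the arm holds its last target. There are 200 camera calls.

## Working session

There is one attempt and no reset: what is moved stays moved. The work goes in short steps, Python scripts to look and compute and a tool call to move; the robot and the scene stay as the last step left them, time stands still between calls to the robot, and variables do not carry over. Pictures are saved under pics/ and viewed, about 8 in all and at most 12, crops included, and the job is handed in when it is done.

Besides the shell and the picture viewer there is one more tool, called after "Request:" as a command line: name --pt "numbers of a row" for each row, then --argument value for the rest. carry_out: Moves the arm, as the interface text tells. Its arguments: {"type":"object","properties":{"steps":{"type":"array"},"squeeze":{"type":"number"}},"required":["steps"]}

```bash
mkdir -p pics; cat > h.py <<'E'
import numpy as np, cv2
from workcell import env
from scipy.spatial.transform import Rotation as Ro
def save(name,img): cv2.imwrite('pics/'+name+'.png',img[:,:,::-1])
def ray(c,u,v):
    d=np.linalg.inv(c['K'])@[u,v,1]; R=np.array(c['R']); return -R.T@np.array(c['t']), R.T@d
def onplane(c,u,v,z):
    o,d=ray(c,u,v); return o+d*(z-o[2])/d[2]
def proj(c,X):
    p=np.array(c['K'])@(np.array(c['R'])@np.array(X,float)+np.array(c['t'])); return p[:2]/p[2]
E
python3 - <<'E'
from h import *
import pickle
print(env.get_state())
a=env.capture('scene');b=env.capture('top')
pickle.dump((a,b),open('c0.pkl','wb'))
save('scene0',a['img']);save('top0',b['img'])
for c in(a,b):print(ray(c,320,240),c['K'])
E
```

```text
{'time': 0.0, 'joint_positions': array([ 6.69436887e+01,  2.81636731e+01,  8.93487132e+01, -4.37725758e-05,
        6.25481315e+01, -6.05010248e+00]), 'joint_velocities': array([ 0.05071085, -0.03401321,  0.04415461, -0.01408231, -0.00475377,
       -0.0746832 ]), 'joint_efforts': array([ 5.22194805e-04, -6.18439293e+01, -2.61584544e+01, -9.46918158e-05,
        4.18508338e-03,  2.45526036e-05]), 'ee_pos': array([182.68982359, 597.48511819, 230.7413632 ]), 'tcp_rot': array([-1.79939815e+02, -6.33985716e-03,  1.62993808e+02]), 'wrist_force': array([-0.26304692,  0.2208553 , -0.03451867]), 'moment': array([1.26747276e-02, 3.12020004e-02, 9.48124148e-05]), 'gripper_width': 0.9984481327718238}
(array([1098.9110886 , -365.76147965, 1036.80801607]), array([-0.47618198,  0.29099114, -0.82985768])) [[483.11749353   0.         319.05500613]
 [  0.         483.11749353 235.54432101]
 [  0.           0.           1.        ]]
(array([ 325.66832914,  -31.60293797, 1284.45938485]), array([ 0.19696506, -0.03586062, -0.97998591])) [[488.95716647   0.         309.61787264]
 [  0.         488.95716647 239.18869514]
 [  0.           0.           1.        ]]
```

View pics/scene0.png

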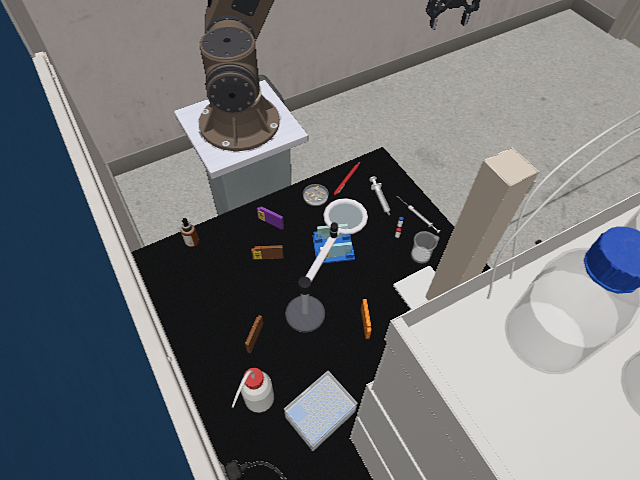

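View pics/top0.png

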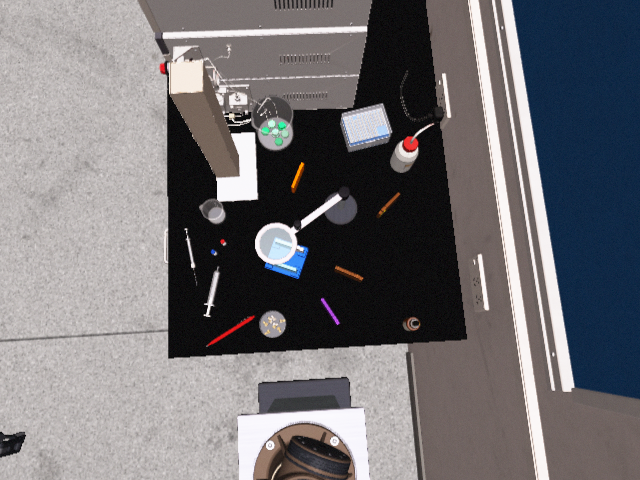

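Scene view: magnifier foot (305,313), knob (334,230), lens (345,216), blue rack (333,246). Top view: hub (344,192), knob (297,226), lens (276,244), rack (287,258), beaker (213,211), bottle (412,324). The brown, orange and purple blocks are decoys. Next I measure these and enlarge the rack.

```bash
python3 - <<'E'
from h import *
import pickle
a,b=pickle.load(open('c0.pkl','rb'))
for n,c,u,v,z in [('foot s',a,305,313,20),('hub s',a,305,282,157),('hub t',b,344,192,157),('knob s',a,334,229,185),('knob t',b,296.5,226,185),('lens s',a,345.5,216,147),('lens t',b,276,244,147),('beaker t',b,213,212,35),('bottle t',b,412,324,100),('orange',b,297,177,40)]:
    print(n,onplane(c,u,v,z).round(1))
for n,c in(('s',a),('t',b)):
    h=cv2.cvtColor(c['img'],cv2.COLOR_RGB2HSV)
    m=cv2.inRange(h,(98,150,80),(115,255,255))
    if n=='s': m[:,:300]=0;m[:,400:]=0
    else: m[:, :230]=0;m[:,330:]=0
    x=cv2.findNonZero(m);r=cv2.minAreaRect(x);bx=cv2.boxPoints(r)
    print(n,r,[onplane(c,*p,0).round(0)[:2] for p in bx],[onplane(c,*p,24).round(0)[:2] for p in bx])
A=cv2.resize(a['img'][185:275,295:385],None,fx=6,fy=6,interpolation=3)[:, :]
B=cv2.resize(b['img'][220:285,250:315],None,fx=8,fy=8,interpolation=3)
B=cv2.resize(B,(400,400));A=cv2.resize(A,(400,400))
save('crop0',np.hstack([A,B]))
E
```

```text
foot s [ 673.8 -140.1   20. ]
hub s [ 669.7 -136.6  157. ]
hub t [ 666.1 -138.1  157. ]
knob s [600.1 -26.4 185. ]
knob t [582.8 -19.9 185. ]
lens s [559.3  30.6 147. ]
lens t [551.   31.5 147. ]
beaker t [669.1 199.4  35. ]
bottle t [ 346.  -280.9  100. ]
orange [750.6 -27.2  40. ]
s ((357.851318359375, 241.1081085205078), (34.03059005737305, 89.104248046875), 80.53767395019531) [array([470.,  -9.]), array([543., 220.]), array([638., 170.]), array([566., -47.])] [array([484., -18.]), array([556., 206.]), array([648., 158.]), array([578., -55.])]
t ((286.2500305175781, 257.2500305175781), (36.68241500854492, 33.203914642333984), 18.434947967529297) [array([520.,  75.]), array([603.,  44.]), array([566., -48.]), array([483., -15.])] [array([516.,  73.]), array([598.,  42.]), array([561., -47.]), array([480., -15.])]
```

View pics/crop0.png

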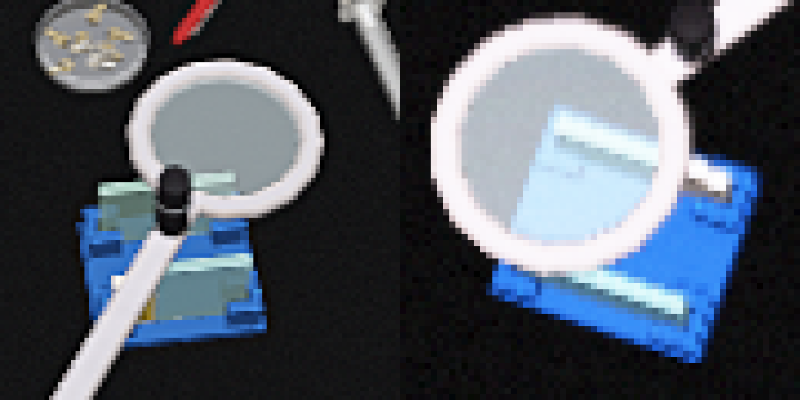

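The wanted slide is in the far rack slot. It has a white end at crop-right (710,175) in the top view, and the scene view shows that white end with the yellow label at crop-left (120,285). So the label faces +x world and the frosted end points to -y. The near-slot slide is all green, so it is the blank. I'll go to the knob first.

Request:
carry_out --pt "0.2 0 0 0 0 0 0.172" --pt "0.2 0 0 0 0 0 0.172" --pt "0.2 0 0 0 0 0 0.172" --pt "0.2 0 0 0 0 0 0.172" --pt "0.2 -50 0 0 0 0 0" --pt "0.2 -50 0 0 0 0 0" --pt "0.2 -50 0 0 0 0 0" --pt "0.2 -50 0 0 0 0 0" --pt "0.2 -50 0 0 0 0 0" --pt "0.2 -50 0 0 0 0 0" --pt "0.2 -50 0 0 0 0 0" --pt "0.2 -50 0 0 0 0 0" --pt "0.2 -50 0 0 0 0 0" --pt "0.2 -50 0 0 0 0 0" --pt "0.2 -50 0 0 0 0 0" --pt "0.2 -50 0 0 0 0 0" --pt "0.2 -50 0 0 0 0 0"

```text
time: 2.22
ee_pos: [537.4, 31.5, 228.4]
tcp_rot: [-179.6, 0.1, 122.5]
wrist_force: [0.3, -0.5, 0.3]
gripper_width: 0.803
```

```bash
cat >> h.py <<'E'
def wcast(c,s,u,v,z):
    K=np.array(c['K']);x=(u-K[0,2])/K[0,0];y=(v-K[1,2])/K[1,1];r=np.hypot(x,y)
    d=np.array([np.sin(r)*x/r,np.sin(r)*y/r,np.cos(r)])
    T=np.array(c['tool_from_camera']);R=Ro.from_euler('xyz',s['tcp_rot'],degrees=True).as_matrix()
    o=R@T[:3,3]+s['ee_pos'];d=R@T[:3,:3]@d
    return o+d*(z-o[2])/d[2]
def wlook(name):
    s=env.get_state();c=env.capture('wrist');save(name,c['img'])
    import pickle;pickle.dump((s,c),open('w.pkl','wb'));return s,c
def tools(s,P):  # shift in tool axes to TCP point P
    return Ro.from_euler('xyz',s['tcp_rot'],degrees=True).as_matrix().T@(np.array(P)-s['ee_pos'])
E
python3 - <<'E'
from h import *
s,c=wlook('w1');print(s['ee_pos'],s['tcp_rot'],c['K'],c['tool_from_camera'])
E
```

```text
[537.40135534  31.47387079 228.44471465] [-1.79607291e+02  1.49610462e-01  1.22497737e+02] [[371.64829954   0.         317.34833136]
 [  0.         371.64829954 231.56553559]
 [  0.           0.           1.        ]] [[-2.28328066e-04 -9.57636337e-01 -2.87980198e-01  7.44761644e+01]
 [ 9.99999942e-01 -2.91289567e-04  1.75780908e-04  1.69478373e-01]
 [-2.52219812e-04 -2.87980142e-01  9.57636348e-01 -1.42706264e+02]
 [ 0.00000000e+00  0.00000000e+00  0.00000000e+00  1.00000000e+00]]
```

View pics/w1.png

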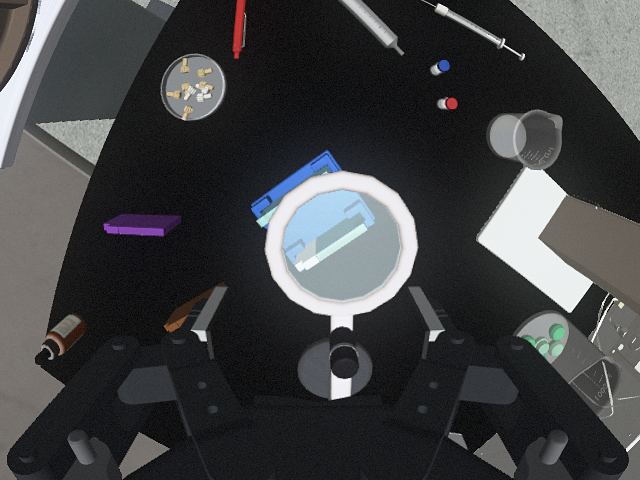

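The wrist view shows the lens ring centred at (341,242). The knob's base is near (342,335) and its top near (344,360). Through the lens, the frosted white end is visible at (300,262).

```bash
python3 - <<'E'
from h import *
import pickle
s,c=pickle.load(open('w.pkl','rb'))
print('knob top',wcast(c,s,344,360,185),'lens',wcast(c,s,341,242,147),'knobbase',wcast(c,s,342,332,146))
k=np.mean([wcast(c,s,344,360,185)],axis=0);k[2]=228
print(tools(s,k),k)
E
```

```text
knob top [585.34265926 -13.61320909 185.        ] lens [549.81727423  39.32859509 147.        ] knobbase [588.2532402  -16.52568485 146.        ]
[-63.78288243  16.21434333   0.50014464] [585.34265926 -13.61320909 228.        ]
```

Request:
carry_out --pt "0.2 -32 8 0 0 0 0" --pt "0.2 -32 8 0 0 0 0" --pt "0.2 0 0 0 0 0 0" --pt "0.2 0 0 0 0 0 0"

```text
time: 2.78
ee_pos: [588.9, -21.0, 226.9]
tcp_rot: [-179.5, 0.1, 122.2]
wrist_force: [0.5, 1.3, 0.8]
gripper_width: 0.802
```

```bash
python3 - <<'E'
from h import *
s=env.get_state();print(tools(s,[585.5,-14,155]))
E
```

```text
[ 7.93279214  1.49454276 71.86689959]
```

Request:
carry_out --pt "0.2 4 1 18 0 0 0" --pt "0.2 3 0 18 0 0 0" --pt "0.2 0 0 18 0 0 0" --pt "0.2 0 0 12 0 0 0" --pt "0.2 0 0 0 0 0 0" --pt "0.2 0 0 0 0 0 0"

```text
time: 3.52
ee_pos: [583.1, -11.0, 160.6]
tcp_rot: [-179.6, 0.2, 122.4]
wrist_force: [0.6, -0.9, -0.8]
gripper_width: 0.802
```

```bash
python3 - <<'E'
from h import *
s=env.get_state();print(tools(s,[585.5,-14,155]),s['wrist_force'])
E
```

```text
[-3.80089925  0.45296269  5.60036869] [ 0.59741532 -0.85605346 -0.82673347]
```

Request:
carry_out --squeeze 30 --pt "0.2 -4 0 5 0 0 0" --pt "0.2 0 0 0 0 0 0" --pt "1 0 0 0 0 0 0" --pt "1 0 0 0 0 0 0" --pt "1 0 0 0 0 0 0" --pt "1 0 0 0 0 0 0" --pt "1 0 0 0 0 0 0" --pt "1 0 0 0 0 0 0"

```text
time: 4.53
ee_pos: [585.9, -14.8, 156.7]
tcp_rot: [-179.7, 0.2, 122.4]
wrist_force: [-0.1, -0.0, 0.3]
gripper_width: 0.194
```

Request:
carry_out --pt "1 -0.8 -14.6 0 0 0 -0.105" --pt "1 -0.8 -14.6 0 0 0 -0.105" --pt "1 -0.8 -14.6 0 0 0 -0.105" --pt "1 -0.8 -14.6 0 0 0 -0.105" --pt "1 0 0 0 0 0 0"

```text
time: 5.15
ee_pos: [544.0, -57.1, 156.7]
tcp_rot: [-179.6, 0.1, 147.1]
wrist_force: [-0.1, -0.6, -0.9]
gripper_width: 0.198
```

```bash
python3 - <<'E'
from h import *
s=env.get_state();p=s['ee_pos'][:2]-[664,-131];print(np.hypot(*p),np.degrees(np.arctan2(-p[0],p[1])),s['tcp_rot'],s['wrist_force'])
E
```

```text
140.93128118081296 58.35426372696014 [-1.79612942e+02  1.29899918e-01  1.47104188e+02] [-0.13349421 -0.61361871 -0.85756646]
```

Request:
carry_out --pt "1 -0.8 -14.6 0 0 0 -0.105" --pt "1 -0.8 -14.6 0 0 0 -0.105" --pt "1 -0.8 -14.6 0 0 0 -0.105" --pt "1 -0.8 -14.6 0 0 0 -0.105" --pt "1 -0.8 -14.6 0 0 0 -0.105" --pt "1 -0.8 -14.6 0 0 0 -0.105" --pt "1 0 0 0 0 0 0" --pt "1 0 0 0 0 0 0" --pt "0.2 0 0 0 0 0 0" --pt "0.2 0 0 0 0 0 0" --pt "0.2 0 0 0 0 0 0" --pt "0.2 0 0 0 0 0 0" --pt "0.2 0 0 -30 0 0 0" --pt "0.2 0 0 -30 0 0 0" --pt "0.2 0 0 -30 0 0 0" --pt "0.2 0 0 -20 0 0 0" --pt "0.2 0 0 0 0 0 0"

```text
time: 7.28
ee_pos: [522.5, -137.3, 269.7]
tcp_rot: [-179.8, -0.5, -176.9]
wrist_force: [-0.4, 0.5, -1.0]
gripper_width: 0.799
```

```bash
python3 - <<'E'
from h import *
import pickle
s=env.get_state();print(s['joint_positions'].round(1), tools(s,[545,-15,260]),s['tcp_rot'])
b=env.capture('top');pickle.dump(b,open('t1.pkl','wb'))
save('top1',cv2.resize(b['img'][170:300,230:390],None,fx=5,fy=4.5,interpolation=3))
E
```

```text
[ -21.6   19.1   98.1   -0.4   63.1 -114.5] [-29.14374855 120.89355154   9.11032648] [-179.83815715   -0.45688679 -176.88704351]
```

View pics/top1.png

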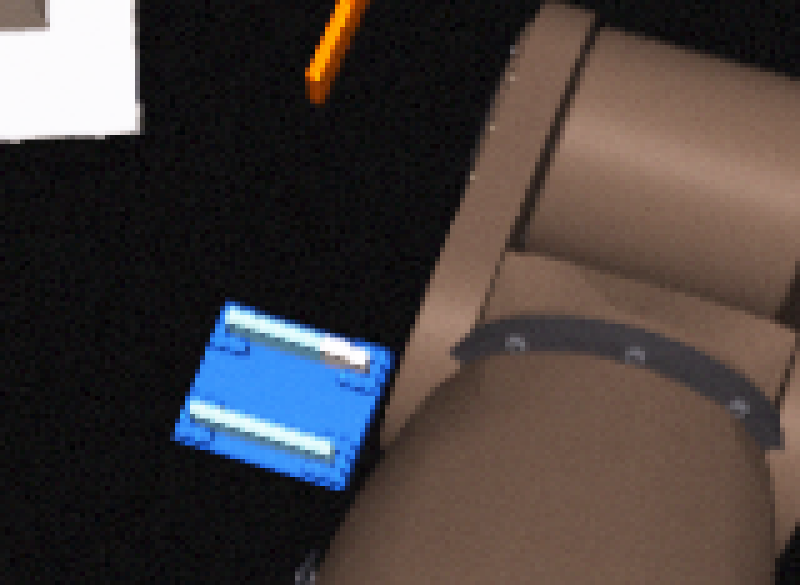

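Top view after the swing: the rack is fully exposed. The far-slot slide has its top edge from crop (228,315) to (368,360), with the white frosted end at (345,352) on the -y side. The blank runs (190,410) to (332,450). This confirms which slide is meant.

```bash
python3 - <<'E'
from h import *
import pickle
b=pickle.load(open('t1.pkl','rb'))
h=cv2.cvtColor(b['img'],cv2.COLOR_RGB2HSV)
m=cv2.inRange(h,(98,140,80),(120,255,255));m[:,:260]=0;m[:,312:]=0;m[:230]=0;m[285:]=0
r=cv2.minAreaRect(cv2.findNonZero(m));bx=cv2.boxPoints(r)
P=np.array([onplane(b,*p,8)[:2] for p in bx]);print(P.round(1),P.mean(0).round(1),np.linalg.norm(np.diff(P,axis=0),axis=1))
f=lambda x,y,z:onplane(b,230+x/5,170+y/4.5,z)[:2]
for n,p,q in (('wanted',(232,317),(370,359)),('blank',(192,411),(334,449))):
    A,B=f(*p,58),f(*q,58);d=B-A;print(n,A.round(1),B.round(1),np.linalg.norm(d),np.degrees(np.arctan2(d[1],d[0])),((A+B)/2).round(1))
print('frost start',f(322,343,58))
E
```

```text
[[518.3  74.7]
 [601.4  43.2]
 [564.  -48.4]
 [481.8 -15.8]] [541.4  13.4] [88.81700069 98.87627724 88.38327557]
wanted [577.8  34.9] [549.3 -34.1] 74.70777069414127 -112.44625213206142 [5.635e+02 4.000e-01]
blank [525.   57.8] [499.1 -12.9] 75.29018618686825 -110.15735327045898 [512.1  22.4]
frost start [559.97709597 -10.19130355]
```

Request:
carry_out --pt "0.4 -14 37 0 0 0 0" --pt "0.4 -14 37 0 0 0 0" --pt "0.4 -14 37 0 0 0 0" --pt "0.4 -14 37 0 0 0 0" --pt "0.4 0 0 0 0 0 0.167" --pt "0.4 0 0 0 0 0 0.167" --pt "0.4 0 0 0 0 0 0.167" --pt "0.4 0 0 0 0 0 0.167" --pt "0.4 0 0 0 0 0 0.167" --pt "0.4 0 0 5 0 0 0.167" --pt "0.4 0 0 5 0 0 0.167" --pt "0.4 0 0 5 0 0 0.167" --pt "0.4 0 0 5 0 0 0.167" --pt "0.4 0 0 5 0 0 0.167" --pt "0.4 0 0 5 0 0 0.167" --pt "0.4 0 0 5 0 0 0.167" --pt "0.4 0 0 0 0 0 0"

```text
time: 9.45
ee_pos: [563.6, 19.3, 206.7]
tcp_rot: [-177.8, 1.0, 64.5]
wrist_force: [-0.6, -0.6, 0.1]
gripper_width: 0.601
```

```bash
python3 - <<'E'
from h import *
s,c=wlook('w2');print(s['ee_pos'],s['tcp_rot'],s['joint_positions'].round(1))
E
```

```text
[563.5591095   19.34596119 206.71930115] [-177.76335766    1.01379982   64.51029558] [-4.7 25.6 98.2 -0.2 58.7 20.9]
```

View pics/w2.png

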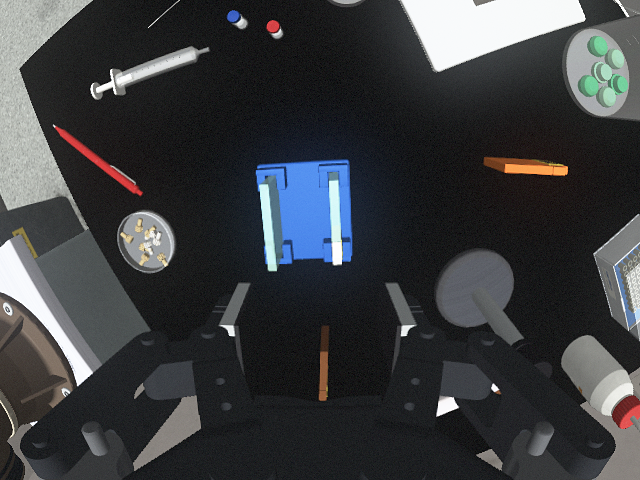

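Wrist view: the wanted slide is the right one, with its top edge from (334,178) to (337,265) and its white end at (337,250). The blank is at left (270,222).

```bash
python3 - <<'E'
from h import *
import pickle
s,c=pickle.load(open('w.pkl','rb'))
g=c['img'].astype(int)
for v in (185,200,215,230,245,260): print(v,[tuple(g[v,u]) for u in range(324,348,2)])
for u,v in ((335,178),(336,265),(336,238),(336,200),(336,220)): print(u,v,wcast(c,s,u,v,58).round(1))
save('w2c',cv2.resize(c['img'][155:275,245:365],None,fx=5,fy=5,interpolation=3))
E
```

```text
185 [(np.int64(79), np.int64(140), np.int64(238)), (np.int64(81), np.int64(139), np.int64(239)), (np.int64(47), np.int64(82), np.int64(137)), (np.int64(223), np.int64(252), np.int64(251)), (np.int64(219), np.int64(249), np.int64(250)), (np.int64(215), np.int64(247), np.int64(249)), (np.int64(223), np.int64(250), np.int64(251)), (np.int64(148), np.int64(197), np.int64(221)), (np.int64(73), np.int64(135), np.int64(235)), (np.int64(76), np.int64(134), np.int64(231)), (np.int64(79), np.int64(140), np.int64(236)), (np.int64(77), np.int64(133), np.int64(233))]
200 [(np.int64(83), np.int64(144), np.int64(240)), (np.int64(82), np.int64(143), np.int64(239)), (np.int64(76), np.int64(137), np.int64(238)), (np.int64(197), np.int64(243), np.int64(245)), (np.int64(218), np.int64(249), np.int64(249)), (np.int64(219), np.int64(248), np.int64(249)), (np.int64(214), np.int64(248), np.int64(249)), (np.int64(201), np.int64(243), np.int64(241)), (np.int64(73), np.int64(135), np.int64(238)), (np.int64(83), np.int64(144), np.int64(239)), (np.int64(84), np.int64(143), np.int64(239)), (np.int64(80), np.int64
[... 1707 characters left out ...]

260 [(np.int64(52), np.int64(96), np.int64(181)), (np.int64(73), np.int64(131), np.int64(234)), (np.int64(71), np.int64(131), np.int64(234)), (np.int64(79), np.int64(138), np.int64(239)), (np.int64(172), np.int64(191), np.int64(239)), (np.int64(255), np.int64(255), np.int64(255)), (np.int64(254), np.int64(254), np.int64(254)), (np.int64(254), np.int64(254), np.int64(254)), (np.int64(255), np.int64(255), np.int64(255)), (np.int64(36), np.int64(86), np.int64(178)), (np.int64(71), np.int64(125), np.int64(225)), (np.int64(67), np.int64(121), np.int64(221))]
335 178 [582.3  41.7  58. ]
336 265 [552.1 -25.8  58. ]
336 238 [562.1  -3.9  58. ]
336 200 [575.5  25.2  58. ]
336 220 [568.6  10.1  58. ]
```

View pics/w2c.png

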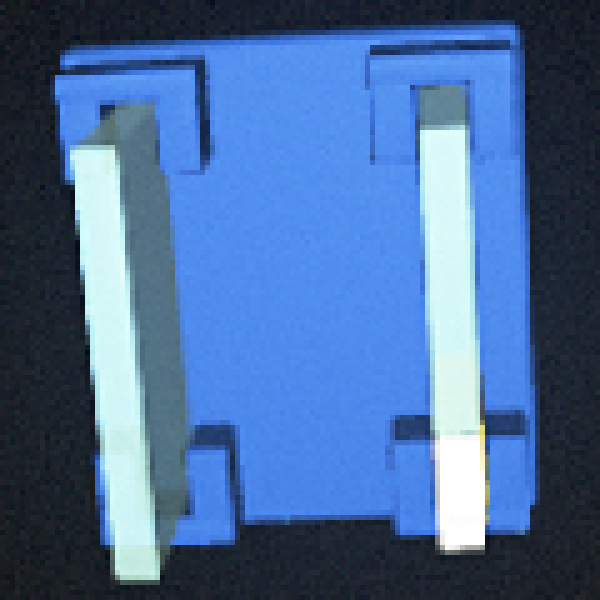

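```bash
cat > go.py <<'E'
from h import *
import sys
x,y,z=map(float,sys.argv[1:4]);s=env.get_state()
R=Ro.from_euler('xyz',s['tcp_rot'],degrees=True);T=Ro.from_euler('xyz',[180,0,67.5],degrees=True)
print('rotvec',(R.inv()*T).as_rotvec().round(3),'shift',tools(s,[x,y,z]).round(1),'shift after turn',(T.inv().apply(np.array([x,y,z])-s['ee_pos'])).round(1),s['ee_pos'].round(1),s['tcp_rot'].round(1))
E
python3 - <<'E'
from h import *
import pickle
s,c=pickle.load(open('w.pkl','rb'))
a=wcast(c,s,333.8,180.2,58);b=wcast(c,s,336.5,241.4,58);print(a,b,(a+b)/2,np.linalg.norm(a-b))
E
python3 go.py 570.5 15 110
```

```text
[580.70906056  40.51256869  58.        ] [561.26265516  -6.76476305  58.        ] [570.98585786  16.87390282  58.        ] 51.120531874875006
rotvec [-0.039  0.016 -0.05 ] shift [ 0.7 11.8 96.6] shift after turn [-1.4  8.  97. ] [563.6  19.4 207. ] [-177.8    1.    64.6]
```

Request:
carry_out --pt "0.4 0 0 0 -0.039 0.016 -0.05" --pt "0.4 0 0 0 0 0 0" --pt "0.4 -1 4 30 0 0 0" --pt "0.4 -1 4 30 0 0 0" --pt "0.4 0 0 30 0 0 0" --pt "0.4 0 0 0 0 0 0" --pt "0.4 0 0 0 0 0 0"

```text
time: 10.38
ee_pos: [571.7, 14.2, 115.6]
tcp_rot: [-180.0, 0.0, 68.2]
wrist_force: [-0.9, -0.5, 0.3]
gripper_width: 0.602
```

```bash
python3 go.py 570.5 15 28; python3 - <<'E'
from h import *
s,c=wlook('w3')
E
```

```text
rotvec [-0.001  0.001  0.013] shift [ 0.4 -1.4 87.6] shift after turn [ 0.3 -1.5 87.6] [571.7  14.2 115.6] [-180.     0.    68.2]
```

View pics/w3.png

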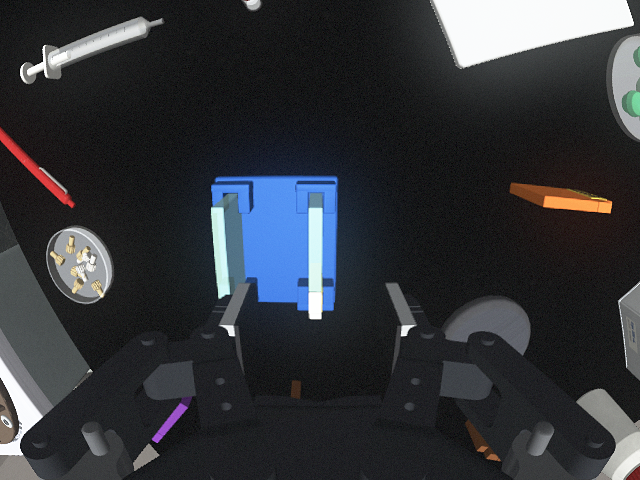

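The slide is centred between the fingers: slide u≈315, finger midline ≈318. I check the position along the slide from this closer view.

```bash
python3 - <<'E'
from h import *
import pickle
s,c=pickle.load(open('w.pkl','rb'))
g=c['img'].astype(int)
print([(v,*map(int,g[v,315])) for v in list(range(190,202,2))+list(range(284,300,2))])
h=[[u for u in range(300,330) if g[v,u,0]>170] for v in (230,270)];print([(x[0],x[-1]) for x in h])
a=wcast(c,s,315.5,194,58);b=wcast(c,s,315.5,292,58);m=(a+b)/2;print(a,b,m,np.linalg.norm(a-b));m[2]=28;print(tools(s,m))
E
```

```text
[(190, 81, 142, 240), (192, 68, 114, 205), (194, 104, 137, 156), (196, 102, 138, 155), (198, 103, 137, 157), (200, 104, 139, 159), (284, 224, 247, 241), (286, 221, 247, 240), (288, 223, 248, 241), (290, 226, 249, 243), (292, 240, 240, 237), (294, 255, 255, 255), (296, 254, 255, 254), (298, 254, 255, 254)]
[(309, 321), (309, 321)]
[583.10500204  47.76100066  58.        ] [561.06253289  -7.15761608  58.        ] [572.08376746  20.30169229  58.        ] 59.17706406229208
[ 5.87827218 -1.87690258 87.56922993]
```

Request:
carry_out --pt "0.5 1 -1 20 0 0 0.01" --pt "0.5 1 0 20 0 0 0" --pt "0.5 0 0 15 0 0 0" --pt "0.5 0 0 10 0 0 0" --pt "0.5 0 0 0 0 0 0" --pt "0.5 0 0 0 0 0 0"

```text
time: 11.18
ee_pos: [574.5, 16.3, 54.3]
tcp_rot: [179.6, -0.1, 67.7]
wrist_force: [0.3, -0.6, -0.1]
gripper_width: 0.502
```

```bash
python3 go.py 570.5 16.5 28
```

```text
rotvec [ 0.008 -0.002  0.003] shift [-1.3 -3.9 26.2] shift after turn [-1.3 -3.7 26.3] [574.5  16.3  54.3] [ 1.796e+02 -1.000e-01  6.770e+01]
```

Request:
carry_out --pt "0.5 -1 -4 9 0.008 0 0" --pt "0.5 0 0 9 0 0 0" --pt "0.5 0 0 6 0 0 0" --pt "0.5 0 0 0 0 0 0" --pt "0.5 0 0 0 0 0 0"

```text
time: 11.8
ee_pos: [570.4, 16.9, 29.0]
tcp_rot: [-180.0, -0.1, 67.7]
wrist_force: [0.5, 0.7, -0.3]
gripper_width: 0.5
```

```bash
python3 go.py 570.5 16.5 28
```

```text
rotvec [-0.    -0.002  0.003] shift [-0.3  0.3  1. ] shift after turn [-0.3  0.3  1. ] [570.4  16.9  29. ] [-1.80e+02 -1.00e-01  6.77e+01]
```

Request:
carry_out --squeeze 50 --pt "0.8 0 0 0 0 0 0" --pt "1 0 0 0 0 0 0" --pt "1 0 0 0 0 0 0" --pt "1 0 0 0 0 0 0" --pt "1 0 0 0 0 0 0" --pt "1 0 0 0 0 0 0" --pt "1 0 0 0 0 0 0"

```text
time: 12.68
ee_pos: [570.6, 16.9, 29.4]
tcp_rot: [180.0, -0.1, 67.7]
wrist_force: [0.3, 0.0, -0.7]
gripper_width: 0.08
```

Request:
carry_out --pt "1 0 0 -10 0 0 0" --pt "1 0 0 -15 0 0 0" --pt "1 0 0 -20 0 0 0" --pt "1 0 0 -30 0 0 0" --pt "1 0 0 -30 0 0 0" --pt "1 0 0 -30 0 0 0" --pt "1 0 0 -30 0 0 0" --pt "1 0 0 -30 0 0 0" --pt "1 0 0 -30 0 0 0" --pt "1 0 0 -20 0 0 0" --pt "1 0 0 0 0 0 0" --pt "1 0 0 0 0 0 0"

```text
time: 14.18
ee_pos: [566.5, 17.1, 293.2]
tcp_rot: [179.8, -0.2, 67.7]
wrist_force: [0.4, 0.5, -0.6]
gripper_width: 0.081
```

Request:
carry_out --pt "1 0 0 0 -0.11 0 0" --pt "1 0 0 0 -0.11 0 0" --pt "1 0 0 0 -0.11 0 0" --pt "1 0 0 0 -0.11 0 0" --pt "1 0 0 0 -0.11 0 0" --pt "1 0 0 0 -0.11 0 0" --pt "1 0 0 0 -0.11 0 0" --pt "1 0 0 0 -0.11 0 0" --pt "1 0 0 0 -0.11 0 0" --pt "1 0 0 0 -0.11 0 0" --pt "1 0 0 0 0 0 0" --pt "1 0 0 0 0 0 0"

```text
time: 15.68
ee_pos: [574.2, 5.4, 378.1]
tcp_rot: [127.4, -0.3, 68.4]
wrist_force: [-0.2, 0.2, -0.8]
gripper_width: 0.084
```

```bash
python3 - <<'E'
from h import *
s=env.get_state();R=Ro.from_euler('xyz',s['tcp_rot'],degrees=True).as_matrix()
print(s['ee_pos'],s['joint_positions'].round(1),'label normal (tool y) z',R[:,1],'tool z',R[:,2],s['gripper_width'])
a=env.capture('scene');b=env.capture('top')
A=cv2.resize(a['img'][90:330,220:460],(400,400),interpolation=3);B=cv2.resize(b['img'][160:360,220:420],(400,400),interpolation=3)
save('fin',np.hstack([A,B]))
E
```

```text
[574.16037725   5.41471517 378.08754557] [  2.    5.6 115.3 -65.   20.3  78.7] label normal (tool y) z [ 0.56254652 -0.22773507  0.79478183] tool z [ 0.7402452  -0.28939356 -0.6068677 ] 0.08387296909489715
```

View pics/fin.png

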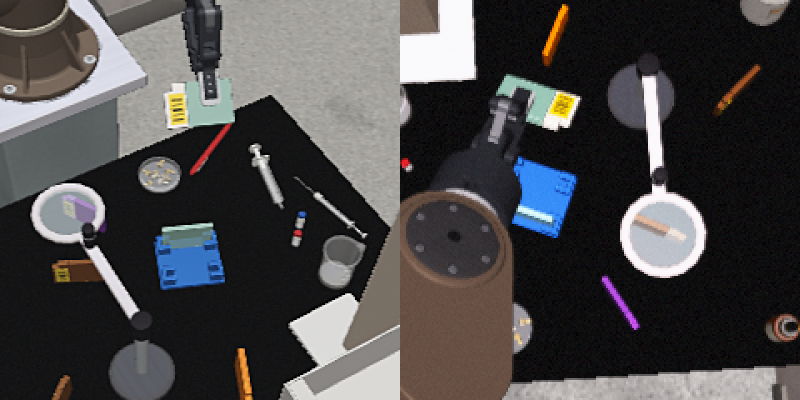

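The slide is held by its green glass, clear of the white end. The yellow label faces up and forward, tipped about 53°. The magnifier is well off the rack at crop (660,235), and the blank still stands in its slot. Joint 4 sits at its -65° range end, so I move off that limit.

Request:
carry_out --pt "1 0 20 0 0 0.04 -0.03" --pt "1 0 20 0 0 0.08 -0.06" --pt "1 0 20 0 0 0.08 -0.06" --pt "1 0 0 0 0 0 0" --pt "1 0 0 0 0 0 0"

```text
time: 16.4
ee_pos: [595.6, -3.0, 403.1]
tcp_rot: [128.8, -0.2, 77.2]
wrist_force: [0.1, 0.6, 0.3]
gripper_width: 0.085
```

```bash
python3 - <<'E'
from h import *
s=env.get_state();R=Ro.from_euler('xyz',s['tcp_rot'],degrees=True).as_matrix()
print(s['ee_pos'],s['joint_positions'].round(2),'tilt',np.degrees(np.arccos(R[2,1])),R[:,1],R[:,2],s['gripper_width'])
E
```

```text
[595.56020314  -3.021327   403.10570775] [ -3.62   4.63 111.33 -28.5   14.89  33.64] tilt 38.76859966686986 [ 0.60991759 -0.14176629  0.77968125] [ 0.76070207 -0.17101962 -0.62616664] 0.08505569532456612
```

Request:
carry_out --pt "1 0 20 0 -0.06 0.03 -0.02" --pt "1 0 20 0 -0.06 0.03 -0.02" --pt "1 0 10 0 -0.03 0 0" --pt "1 0 0 0 0 0 0" --pt "1 0 0 0 0 0 0" --pt "1 0 0 0 0 0 0" --pt "1 0 0 0 0 0 0"

```text
time: 17.27
ee_pos: [623.7, -6.9, 439.9]
tcp_rot: [120.4, -0.4, 81.4]
wrist_force: [-0.0, -0.1, -1.3]
gripper_width: 0.084
```

```bash
python3 - <<'E'
from h import *
s=env.get_state();R=Ro.from_euler('xyz',s['tcp_rot'],degrees=True).as_matrix()
print(s['ee_pos'],s['joint_positions'].round(2),s['joint_velocities'].round(2),'tipped',90-np.degrees(np.arcsin(R[2,1])),s['gripper_width'])
a=env.capture('scene');b=env.capture('top')
A=cv2.resize(a['img'][60:240,240:420],(400,400),interpolation=3);B=cv2.resize(b['img'][140:360,200:420],(400,400),interpolation=3)
save('fin2',np.hstack([A,B]))
for n,u,v,z in(('hub',344,192,157),('lens',350,277,147)):print(n,onplane(b,u,v,z))
E
```

```text
[623.65176892  -6.91263141 439.94659278] [ -5.76   4.58 110.36 -22.57   5.95  24.21] [ 0.09  0.07  0.04 -0.09  0.18  0.07] tipped 30.426647495935228 0.08402160705676938
hub [ 666.13110928 -138.10877839  157.        ]
lens [ 461.93686766 -137.44827013  147.        ]
```

View pics/fin2.png

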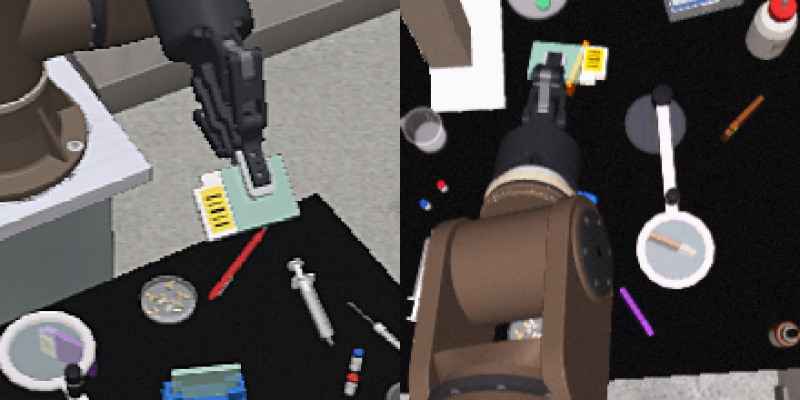

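The slide is held by its glass with the label face up, tipped 59.6° and at rest. The lens centre is about (462,-137), roughly 120 mm from the nearest rack corner. All joints are in range, so I hand in.

```bash
python3 -c "
from h import *
print(env.finish_job(), env.get_state()['gripper_width'])"
```

```text
the job is handed in; nothing more can be done
the job is handed in; nothing more can be done
```

The job is handed in at about 17.4 s of the 48 s allowed, and my last checks were good apart from joint 4 reaching its limit, described below.

- **Magnifier:** I pinched the black knob and swung the arm about 1.05 rad. In the last picture the lens centre is about 120 mm from the nearest rack corner, against a ring radius of 51 mm, so nothing overhangs the rack.
- **Slide:** I took the notched, frosted slide from the far slot by the middle of its clear glass, with about 15 mm between the pads and the frosted end. It is held at rest about 44 cm above the worktop, tipped about 60° with the yellow label facing upward. The gripper opening stayed steady at about 0.084.
- **Bystanders:** The blank slide still stands in its slot. The beaker and dropper bottle look undisturbed; I did not measure their positions again.
- **Joint 4 limit:** My first tilt stopped at about 53° with joint 4 right at its -65° range end; it read -65.0, so it did not measurably pass it. I moved off that limit and tilted further. At the end joint 4 read -22.6° and joint 5 5.95°, which is only about 2° from its 3.68° limit.

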